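Find the high spot of a shaker's balance disc with a dial gauge

TASK

The shaker's platform is off, and the high spot of its eccentric balance disc has to be found and left facing the dial gauge. Take the gauge stand by its column and slide it along the deck until the plunger points straight at the drive shaft and is pressed by the disc's rim to about the middle of its travel, and let go. Then turn the drive slowly by its crank pin through a full turn with the plunger riding on the rim, bring the high spot back under the plunger and leave it there; never jam the plunger, knock the stand or press on the gauge, and leave everything else where it is.

Things in the scene. Friction and masses are not known exactly. Their poses are not given: they have to be found in the camera images.
- column (a point): grip point on the axis of the gauge stand's 18 x 18 mm square steel column, 85 mm above the deck. Column bare from 45 to 118 mm above the deck, sides along x and y here, 35 mm behind the middle of the flat base plate (100 x 60 x 16 mm). +x: level, the way the plunger points; z up. The loose stand, 0.95 kg, stands on the shaker's flat deck (100 mm above the bench); sliding drag 5 to 7 N.
- tip (a point): centre of the 6 mm steel ball on the end of the gauge's plunger, 32 mm above the deck; plunger fully out, it is 124 mm ahead (+x) of the column's axis. The plunger gives straight back (-x), 20 mm at most, against a light spring: 0.8 N at first, 2 N at the end, then a hard stop.
- needle (a joint): dial reading: needle angle, 0 with the plunger fully out, 0.3 rad more for each mm it is pushed in (6 rad at the full 20 mm), clockwise from above; a higher rim reads more. White face up, 70 mm across, in front of the column, top 46 mm above the deck, one mark per mm; at half travel (3 rad) the needle points square to the plunger, to the left looking along it to the tip.
- plunger: the gauge's sprung plunger, a 5 mm steel rod with the ball tip. Its origin, fixed to it, lies 89 mm behind the ball and 32 mm below it.
- gauge: the dial gauge clamped on the stand, with plunger and needle; it moves with the stand. Origin: under the middle of the stand's base plate, at deck height, 35 mm ahead of the column's axis; +x the plunger's direction.
- crank: crank on the shaker's upright drive shaft, fixed to the steel balance disc below it. Origin on the shaft axis at deck height; +x to the crank pin. Disc: 120 mm across, rim 18 to 42 mm above the deck, round but 3.5 mm off centre, so its rim is 56.5 to 63.5 mm from the shaft; where the high spot is relative to the pin is unknown. Turns endlessly both ways, drag 0.09 N m, stays where left.
- pin (a point): centre of the freely turning brass sleeve on the crank pin, by which the drive is turned: upright, 20 mm across, from 54 to 94 mm above the deck (this point at 74 mm), axis 25 mm from the shaft's axis. Under it, up to 55 mm above the deck, are crank arm and disc; beside it nothing is higher than that.
- screwdriver: loose screwdriver, 160 mm, lying on the shaker's deck on the side away from the gauge stand; origin on its underside. Leave it alone.
- dish: loose round steel dish of screws, 80 mm across, 16 mm high, on the same side of the deck; origin at its underside. Leave it alone.
- tip_box: open box of pipette tips, 82 x 120 x 61 mm, on the bench; origin under its middle. Leave it alone.
- trough: empty reagent trough, 60 x 105 x 42 mm, on the bench; origin under its middle. Leave it alone.
- reagent: white capped bottle, 60 mm across, 130 mm high, on the bench; origin under its middle. Leave it alone.
- pipette: hand pipette, 275 mm long, lying on the bench; origin under its middle. Leave it alone.
- hexkey: bent steel hex key, 110 mm long, lying on the bench; origin under its middle. Leave it alone.

How it is judged (in metres and radians):
On the way, in this order (a step that is already met when the one before it is completed fails the run):
1. the plunger points at the shaft (within 10 mm) and is pressed by the rim to about the middle of its travel (6 to 14 mm) (y of crank in the frame of column between -0.01 and 0.01 m and x of crank in the frame of column above 0.1 m and contact force between plunger and anything else above 0.3 N and horizontal distance between tip and crank below 0.068 m and value of joint needle between 1.8 and 4.2 rad), for 0.2 s.
2. turned by the crank, the disc's low side has passed under the plunger, which still touches it (contact force between plunger and anything else above 0.3 N and horizontal distance between tip and crank below 0.0603 m and contact force between the fingers and crank above 0.3 N).
At the end, for the whole second after the job is handed in: Gauge stand upright on the deck, released, plunger pointing at the shaft within 10 mm and pushed in 3 to 19.3 mm by the rim; the rim at the plunger is within 0.3 mm of its highest (about 22 degrees either side of the high spot); stand and drive at rest (y of crank in the frame of column between -0.01 and 0.01 m and x of crank in the frame of column above 0.1 m and contact force between plunger and anything else above 0.3 N and horizontal distance between tip and crank between 0.0658 and 0.068 m and value of joint needle between 0.9 and 5.8 rad and angle between column's own z axis and vertical below 0.05 rad and linear speed of plunger below 0.005 m/s and angular speed of crank below 0.05 rad/s); the robot touches nothing.
It fails at once if the plunger is jammed against something (over 8 N) (contact force between plunger and anything else above 8 N).
It fails at once if the robot presses on the dial gauge (contact force between any of the fingers, the arm and gauge above 2 N).
It fails at once if the stand is tipped (angle between column's own z axis and vertical above 0.2 rad).
It fails at once if the drive is spun fast (over 6 rad/s) (angular speed of crank above 6 rad/s).
It fails at once if something else is moved (over 15 mm) (distance of any of screwdriver, dish, tip_box, trough, reagent, pipette, hexkey from where it was at the start of the episode above 0.015 m).
It also fails if it takes over 70 s, if anything falls off the work surface, if the arm or the gripper's body presses on something with over 40 N, if the wrist force passes 120 N, or if a joint passes its speed limit or range.

ROBOT

A 6-joint arm with a two-finger parallel gripper is mounted at the origin on the work surface. World frame = base frame: x ahead of the robot, y to its left, z up, the work surface at z = 0. Lengths are in mm, angles in rad, forces in N, time in s.
With the tool pointing down it reaches from about 275 to 825 mm from the base axis. Payload 5.2 kg.
Tool frame: the origin (TCP) lies at the very end of the fingers, on their centre line; the grasp point (between the pads) lies 19 mm behind it (arm.grip_depth is the distance from the TCP to the grasp point, in mm); z points along the fingers, y is the line along which they close (so a half turn about z gives the same grasp; the last joint's range is limited). The gripper opens to 93 mm and grips with 3 to 60 N. Pads are 15 mm wide; open, the fingers measure 128 mm over their backs; the gripper's body (75 mm by 188 mm) begins 65 mm behind the grasp point.
Start: joints at [1.091, 0.259, 1.535, -0, 1.348, -0.203], TCP at [150.281, 529.075, 218.653] pointing down, gripper open.
Joint ranges: [-3.14, 3.14], [-0.91, 2.08], [0.19, 2.58], [-1.22, 4.36], [0.22, 2.71], [-3.12, 3.12]. Speed limits (rad/s): [2.57, 2.57, 3.14, 3.14, 3.14, 3.14].

INTERFACE

Orientations are given as a rotation vector (axis times angle).
In Python, from bench import status, cams, arm gives the robot as it stands.
- The arm moves only by the shell command python3 -m inch 'ROWS' [FORCE]. ROWS is JSON, a list that holds one entry, the list of rows, each a list of 7 numbers: the finger opening in mm, from 0 to 93, then the shift along the tool's x, y, z in mm, then the turn, a rotation vector about the tool's x, y, z in degrees. In form: [[[claw, dx, dy, dz, ax, ay, az], ...]]. A call has 1 to 10 rows; each row shifts and turns the commanded pose from where the row before left it, along the tool's axes as they then stand; what a row does not reach is not made up. A row lasts 1/12 s, in which the tool goes at most 41.7 mm and 7.16 degrees, less where a joint would pass 70% of its speed; a pose out of reach is approached as far as the arm can. A call with a gripper value outside its range is refused whole. The fingers move at their own pace and stop on an object; FORCE is the grip in N (left out, the last holds). Time passes only in rows, so rows that do not move let the fingers close. It gives the time, the measured TCP pose, the force, the opening and the grip force at its end, in the units of the state.
- status.get_state(): the state, without advancing time (a new reading comes with each control period).
- cams.capture(name): name is "scene" or "top" or "wrist"; returns a dict with "img" (384x512x3 uint8, red, green, blue), "mtx" (3x3 intrinsics, pixels), "view" (4x4, takes a point from world to camera coordinates). Camera axes: x right, y up, looking along -z (the intrinsics and any distortion apply to the point x, -y, -z); pixel columns grow to the right and rows downward; lengths in mm; the calibration is good to about 2 mm. The wrist camera is an equidistant fisheye: a pixel r from the principal point sees the ray r / f radians off the axis. A picture is of the moment at which its call begins. There is no depth.
- arm.close_job(): hands the job in; it is judged then, once.
The state is a dict: "time": time; "qpos": joint angles; "dq": joint speeds; "effort": joint torques, N m; "eef_pos": TCP position; "tcp_rot": TCP orientation; "force": force on the tool from outside, world axes, zero at the start; "ft_torque": the same for the moment, N m; "gripper_width": opening from 0.0 (shut) to 1.0 (fully open); "finger_force": force on a finger pad.
Only numpy, scipy, OpenCV 4.12 (cv2) and the standard library are available. Lean on these libraries where they do the work, as an engineer would, in place of code of your own. Each camera call takes 0.05 s, during which the arm holds its last target. There are 200 camera calls.

## Working session

There is one attempt and no reset: what is moved stays moved. The work goes in short steps, Python scripts to look and compute and a shell command to move; the robot and the scene stay as the last step left them, time stands still between calls to the robot, and variables do not carry over. Pictures are saved under pics/ and viewed, at most 10 in all, crops included, and the job is handed in when it is done.

```bash
ls; mkdir -p pics; cat > h.py <<'E'
import numpy as np, cv2
from bench import status, cams, arm
def cap(n,save=None):
    c=cams.capture(n)
    if save: cv2.imwrite('pics/'+save,c['img'][:,:,::-1])
    return c
def ray(c,u,v,fish=False):
    K=np.array(c['mtx']);V=np.array(c['view'])
    x=(u-K[0,2])/K[0,0];y=(v-K[1,2])/K[1,1]
    if fish:
        r=np.hypot(x,y)+1e-12;d=np.array([x/r*np.sin(r),-y/r*np.sin(r),-np.cos(r)])
    else: d=np.array([x,-y,-1.])
    R=V[:3,:3];return -R.T@V[:3,3],R.T@d
def onz(c,u,v,z,fish=False):
    o,d=ray(c,u,v,fish);return o+d*(z-o[2])/d[2]
def proj(c,p,fish=False):
    K=np.array(c['mtx']);V=np.array(c['view']);q=V[:3,:3]@np.array(p,float)+V[:3,3]
    x,y,z=q[0],-q[1],-q[2]
    if fish:
        rr=np.hypot(x,y);t=np.arctan2(rr,z);x,y=x/rr*t,y/rr*t
    else: x,y=x/z,y/z
    return K[0,0]*x+K[0,2],K[1,1]*y+K[1,2]
E
python3 - <<'E'
from h import *
a=cap('top');b=cap('scene')
print(a['mtx'],a['view'],b['view'])
cv2.imwrite('pics/top.png',cv2.resize(a['img'][:,:,::-1],(800,600)))
cv2.imwrite('pics/scene.png',cv2.resize(b['img'][:,:,::-1],(800,600)))
print(status.get_state())
E
```

```text
pics
[[411.80083169   0.         251.49275066]
 [  0.         411.80083169 192.15601604]
 [  0.           0.           1.        ]] [[-4.16711789e-03 -9.99916917e-01 -1.21981003e-02  2.58462544e+01]
 [ 9.82813787e-01 -6.34646307e-03  1.84490602e-01 -5.18572989e+02]
 [-1.84552688e-01 -1.12196671e-02  9.82758579e-01 -1.37922701e+03]
 [ 0.00000000e+00  0.00000000e+00  0.00000000e+00  1.00000000e+00]] [[-4.31779446e-01  9.01832504e-01 -1.62679094e-02  2.12926744e+02]
 [-6.54519090e-01 -3.00858947e-01  6.93605547e-01  2.42279336e+02]
 [ 6.20621681e-01  3.10132276e-01  7.20171299e-01 -1.88411421e+03]
 [ 0.00000000e+00  0.00000000e+00  0.00000000e+00  1.00000000e+00]]
{'time': 0.1, 'qpos': array([ 1.09118124e+00,  2.59269639e-01,  1.53597135e+00,  1.45690157e-05,
        1.34796404e+00, -2.02791888e-01]), 'dq': array([-0.00041832, -0.0006145 , -0.00149457, -0.00126479, -0.00078569,
       -0.00191508]), 'effort': array([ 1.98958922e-03, -4.38208187e+01, -2.84641689e+01,  7.19507737e-02,
        3.62426438e-02, -2.96450617e-05]), 'eef_pos': array([150.05822284, 528.63635335, 217.90200043]), 'tcp_rot': array([-4.33374404e-01, -3.11099848e+00,  2.37882779e-03]), 'force': array([ 1.17005901,  0.06163546, -0.13986113]), 'ft_torque': array([ 0.02585432, -0.03145871, -0.06853324]), 'finger_force': 0.0, 'gripper_width': 1.0043399725918793}
```

View pics/top.png

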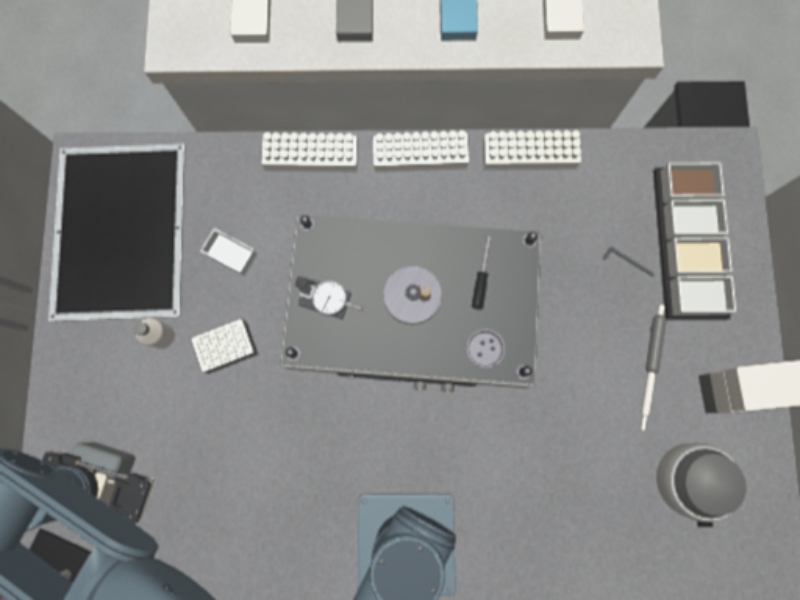

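View pics/scene.png

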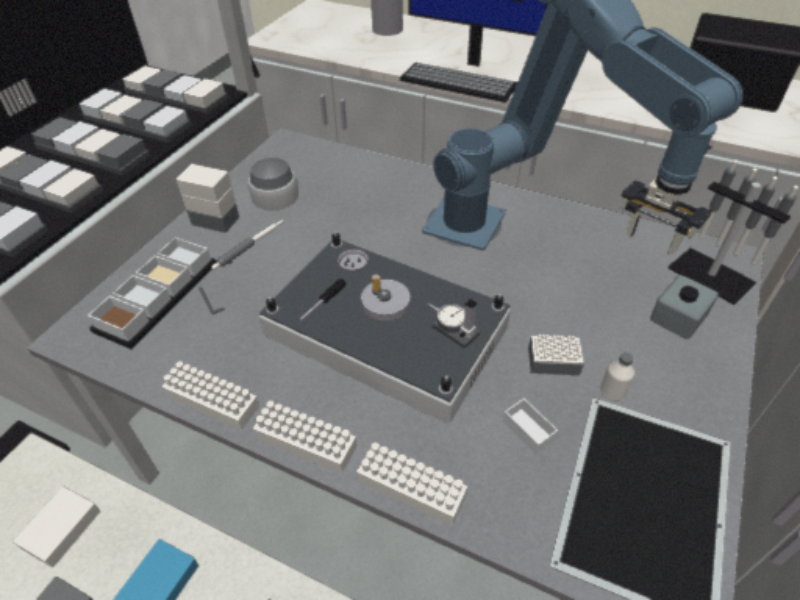

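The top view shows the stand at about (325,297) in the 800-px picture, pointing right (−y). The disc is at (413,295) with the brass pin to its right at (425,293). I'll zoom in.

```bash
python3 - <<'E'
from h import *
a=cap('top')['img'][:,:,::-1]; b=cap('scene')['img'][:,:,::-1]
A=cv2.resize(a[165:215,178:288],None,fx=7,fy=7,interpolation=cv2.INTER_CUBIC)
B=cv2.resize(b[170:225,225:320],None,fx=4,fy=4,interpolation=cv2.INTER_CUBIC)
o=np.zeros((A.shape[0]+B.shape[0],max(A.shape[1],B.shape[1]),3),np.uint8)
o[:A.shape[0],:A.shape[1]]=A;o[A.shape[0]:,:B.shape[1]]=B
print(o.shape);cv2.imwrite('pics/z1.png',o)
E
```

```text
(570, 770, 3)
```

View pics/z1.png

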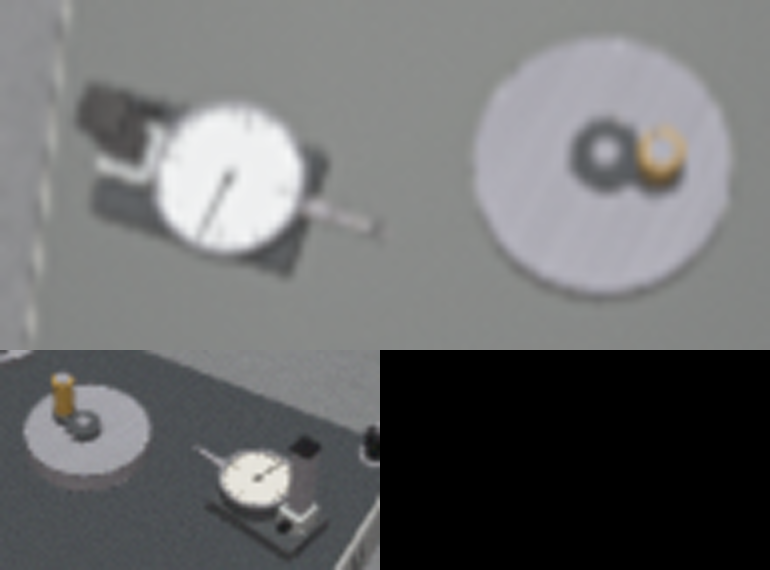

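Stand points right and slightly toward the robot; dial at crop (229,177), tip (375,228), hub (606,152), pin top (663,145), disc (602,165).

```bash
python3 - <<'E'
from h import *
a=cap('top');b=cap('scene')
P=lambda x,y,z:onz(a,178+(x+.5)/7-.5,165+(y+.5)/7-.5,z)[:2]
Q=lambda x,y,z:onz(b,225+(x+.5)/4-.5,170+(y-350+.5)/4-.5,z)[:2]
d=P(229,177,146);t=P(375,228,132);disc=P(602,165,142);
print('dial',d,'tip',t,'disc',disc)
u=(t-d)/np.linalg.norm(t-d);print('dir',u,np.degrees(np.arctan2(u[1],u[0])),np.linalg.norm(t-d))
print('col',t-124*u,'coltop122?',P(100,105,222),P(100,105,228))
for z in(150,155): print('hub',P(606,152,z))
print('pintop',P(663,143,194))
print('S dial',Q(257,479,146),'tip',Q(197,449,132),'disc',Q(88,430,142),'pin',Q(63,380,194),'col',Q(305,445,222))
# dial contour
for c,n in((a,'top'),(b,'scene')):
    i=c['img'].astype(int); 
    h=cv2.cvtColor(c['img'],cv2.COLOR_RGB2HSV)
    m=((i.min(2)>190)).astype(np.uint8)
    N,l,s,ce=cv2.connectedComponentsWithStats(m)
    for k in range(1,N):
        w=onz(c,*ce[k],146)
        if s[k,4]>60 and abs(w[1]-170)<60 and abs(w[0]-500)<120: print(n,'white',ce[k],s[k],w)
    m=cv2.inRange(h,(10,100,90),(28,255,255));N,l,s,ce=cv2.connectedComponentsWithStats(m)
    for k in range(1,N):
        w=onz(c,*ce[k],174)
        if s[k,4]>10 and abs(w[1])<80 and abs(w[0]-500)<120: print(n,'brass',ce[k],s[k],w)
E
```

```text
dial [508.79900105 155.18370031] tip [486.91835137  88.45062518] disc [514.10577529 -17.16830001]
dir [-0.31156292 -0.95022552] -108.1534446220708 70.2286704110532
col [525.55215355 206.27859015] coltop122? [526.47648959 203.50272438] [525.15271903 202.54411671]
hub [518.61342534 -18.91985643]
hub [517.6015222  -18.81997282]
pintop [513.62642069 -43.44006725]
S dial [510.21563038 158.86505143] tip [486.00169916  88.67973077] disc [515.29294489 -12.12372272] pin [511.20460098 -38.6619499 ] col [521.59952062 204.08998189]
top white [210.37216828 190.00647249] [201 181  20  20 309] [508.30541015 154.8968029  146.        ]
scene white [288.68217054 201.91472868] [281 196  16  12 129] [510.69589111 158.29533606 146.        ]
scene brass [240.27272727 181.39393939] [238 177   5   9  33] [513.92047041 -38.59963658 174.        ]
```

```bash
python3 -m inch '[[[93,-20,-8,-20,0,0,0],[93,-32,-15,-20,0,0,0],[93,-32,-15,-20,0,0,0],[93,-32,-15,-20,0,0,0],[93,-32,-15,0,0,0,0],[93,-32,-15,0,0,0,0],[93,-32,-15,0,0,0,0],[93,-32,-15,0,0,0,0],[93,-32,-15,0,0,0,0],[93,-32,-15,0,0,0,0]]]'
python3 -m inch '[[[93,-32,-15,0,0,0,0],[93,-32,-15,0,0,0,0],[93,-32,-15,0,0,0,0],[93,-32,-15,0,0,0,0],[93,-12,-7,0,0,0,0],[93,0,0,0,0,0,0],[93,0,0,0,0,0,0]]]'
python3 - <<'E'
from h import *
w=cap('wrist');cv2.imwrite('pics/w1.png',cv2.resize(w['img'][:,:,::-1],(800,600),interpolation=cv2.INTER_CUBIC))
print(w['mtx'],status.get_state()['eef_pos'],proj(w,[524,204,225],1),proj(w,[487,88.5,132],1))
E
```

```text
time: 1.13
eef_pos: [408.5, 306.0, 298.8]
tcp_rot: [0.433, 3.111, 0.0]
force: [0.4, 1.0, 0.4]
gripper_width: 1.0
finger_force: 0.0
time: 1.72
eef_pos: [523.7, 204.4, 298.2]
tcp_rot: [-0.436, -3.11, -0.0]
force: [-0.5, 0.5, -0.1]
gripper_width: 0.999
finger_force: 0.0
[[297.31863964   0.         254.53273155]
 [  0.         297.31863964 195.20248221]
 [  0.           0.           1.        ]] [523.11931069 205.14382806 298.48920688] (np.float64(255.0392423998737), np.float64(203.9647637810625)) (np.float64(153.00424794231503), np.float64(178.76181326415934))
```

View pics/w1.png

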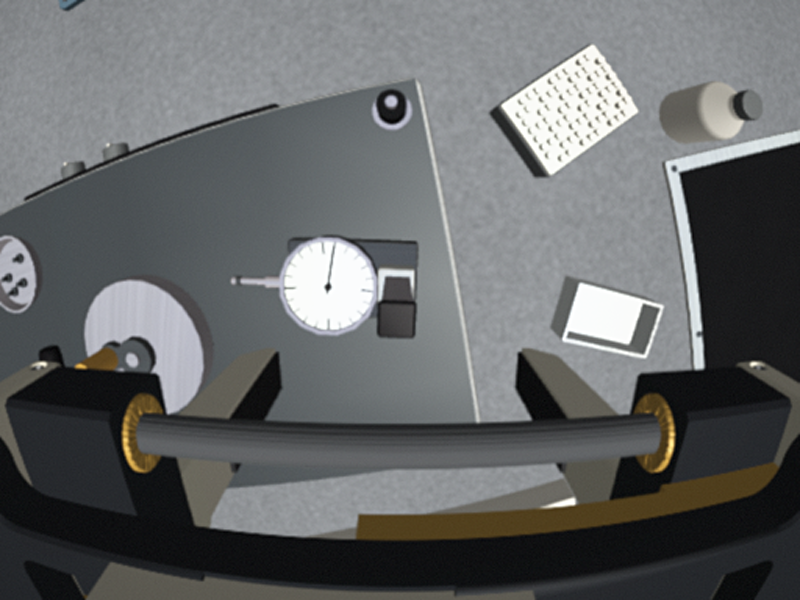

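Wrist view: column top at (397,318), where I predicted it, dial centre at (328,286), tip at (234,281), shaft hub at (133,358), pin top at (90,360).

```bash
python3 - <<'E'
from h import *
w=cap('wrist');P=lambda x,y,z:onz(w,(x+.5)*.64-.5,(y+.5)*.64-.5,z,True)[:2]
d=P(328.5,286,146);t=P(235,281,132);u=(t-d)/np.linalg.norm(t-d)
print(d,t,np.degrees(np.arctan2(u[1],u[0])),'col',t-124*u, 'top',P(397,319,222),P(397,319,228))
print('hub',P(136,357,150),P(136,357,155))
print('base back corners',P(417,241,116),P(289,239,116))
s=status.get_state();from scipy.spatial.transform import Rotation as R
print(R.from_rotvec(s['tcp_rot']).as_matrix().round(3))
E
```

```text
[508.58590107 157.31208738] [486.6527893   85.30838463] -106.94130658426089 col [522.78538729 203.9272506 ] top [524.08925976 203.57751346] [522.42413317 204.06628625]
hub [518.13296232 -16.82326327] [517.15613621 -13.01833584]
base back corners [498.71264263 226.24181561] [469.56162278 132.50719126]
[[-0.962  0.272 -0.001]
 [ 0.272  0.962  0.001]
 [ 0.001  0.    -1.   ]]
```

```bash
python3 -m inch '[[[93,0,-1,20,0,0,1.4],[93,0,0,30,0,0,0],[93,0,0,30,0,0,0],[93,0,0,25,0,0,0],[93,0,0,20,0,0,0],[93,0,0,14,0,0,0],[93,0,0,0,0,0,0],[30,0,0,0,0,0,0],[30,0,0,0,0,0,0],[30,0,0,0,0,0,0]]]' 20
python3 -m inch '[[[30,0,0,0,0,0,0],[30,0,0,0,0,0,0],[24,0,0,0,0,0,0],[22,0,0,0,0,0,0],[20,0,0,0,0,0,0],[18,0,0,0,0,0,0],[15,0,0,0,0,0,0],[15,0,0,0,0,0,0]]]' 30
python3 - <<'E'
from h import *
w=cap('wrist');P=lambda x,y,z:onz(w,(x+.5)*.64-.5,(y+.5)*.64-.5,z,True)[:2]
cv2.imwrite('pics/w2.png',cv2.resize(w['img'][:,:,::-1],(800,600),interpolation=cv2.INTER_CUBIC))
E
```

```text
time: 2.65
eef_pos: [524.2, 204.4, 161.3]
tcp_rot: [0.47, 3.104, 0.002]
force: [0.9, -0.2, 0.4]
gripper_width: 0.832
finger_force: 0.0
time: 3.32
eef_pos: [523.5, 203.6, 159.6]
tcp_rot: [-0.472, -3.106, 0.0]
force: [0.7, -0.1, 0.0]
gripper_width: 0.261
finger_force: 0.0
```

View pics/w2.png

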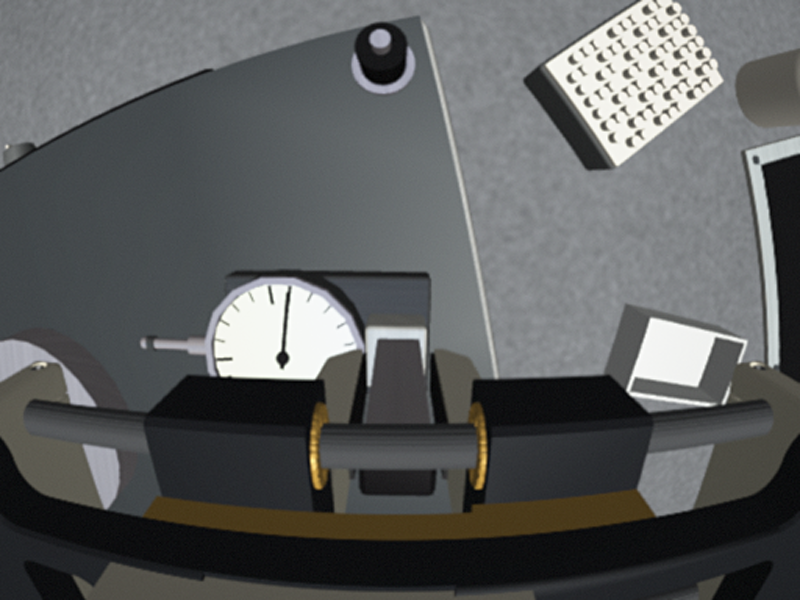

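Column sits centred between the fingers. I'll finish closing, then turn the stand by about 15.5° while sliding it toward the shaft.

```bash
python3 -m inch '[[[12,0,0,0,0,0,0],[10,0,0,0,0,0,0],[10,0,0,0,0,0,0],[10,0,0,0,0,0,0]]]' 45
python3 -m inch '[[[10,-0.5,-2,0,0,0,-1],[10,-0.8,-3,0,0,0,-2],[10,-0.7,-3,0,0,0,-2],[10,-0.6,-3,0,0,0,-2],[10,-0.4,-3,0,0,0,-2],[10,-0.3,-3,0,0,0,-2],[10,-0.2,-3,0,0,0,-2],[10,-0.1,-2,0,0,0,-2],[10,0,0,0,0,0,0],[10,0,0,0,0,0,0]]]' 45
python3 - <<'E'
from h import *
w=cap('wrist','w3r.png');cv2.imwrite('pics/w3.png',cv2.resize(w['img'][:,:,::-1],(800,600),interpolation=cv2.INTER_CUBIC))
s=status.get_state();print(s['eef_pos'],s['tcp_rot'])
E
```

```text
time: 3.7
eef_pos: [523.5, 203.5, 159.6]
tcp_rot: [-0.471, -3.106, 0.0]
force: [-0.2, -1.7, 0.5]
gripper_width: 0.19
finger_force: 44.9
time: 4.53
eef_pos: [521.3, 182.0, 159.7]
tcp_rot: [-0.06, -3.138, -0.002]
force: [-3.7, 3.7, 2.3]
gripper_width: 0.189
finger_force: 45.0
[521.36998891 182.03314038 159.70030881] [-6.05184971e-02 -3.13846015e+00 -1.60005489e-03]
```

View pics/w3.png

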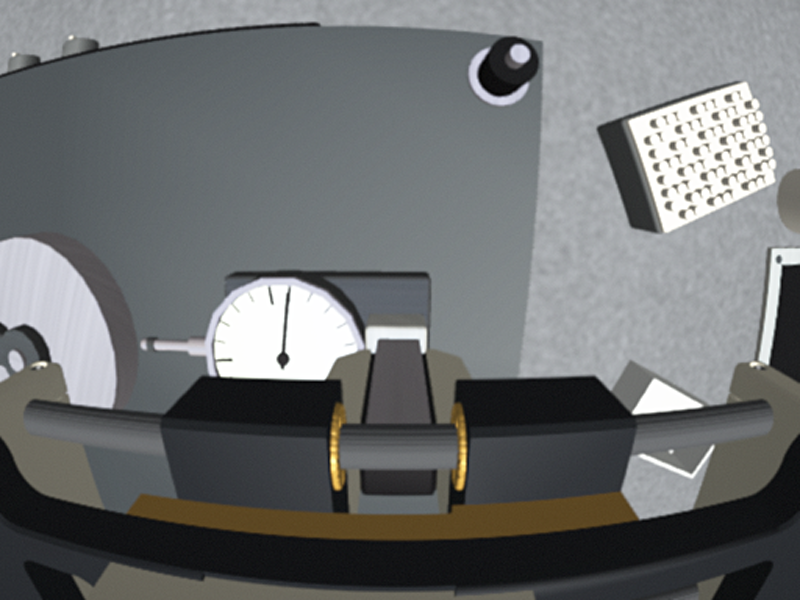

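The stand followed the turn with its heading intact, the needle is at zero, and the tip is 10–15 mm short of the rim. Sliding forward.

```bash
python3 -m inch '[[[10,-0.5,-2,0,0,0,0],[10,-0.5,-2,0,0,0,0],[10,-0.5,-2,0,0,0,0],[10,-0.5,-2,0,0,0,0],[10,-0.5,-2,0,0,0,0],[10,-0.5,-2,0,0,0,0],[10,0,-2,0,0,0,0],[10,0,-2,0,0,0,0],[10,0,-2,0,0,0,0],[10,0,-1.5,0,0,0,0]]]'
python3 -m inch '[[[10,0,0,0,0,0,0],[10,0,0,0,0,0,0]]]'
python3 - <<'E'
from h import *
w=cap('wrist','w4r.png');cv2.imwrite('pics/w4.png',cv2.resize(w['img'][:,:,::-1],(800,600),interpolation=cv2.INTER_CUBIC))
for z in (150,155):print(onz(w,0,223,z,True))
s=status.get_state();print(s['eef_pos'],s['tcp_rot'],proj(w,[517,-16,155],1),proj(w,[517,-16,142],1))
E
```

```text
time: 5.42
eef_pos: [525.0, 163.6, 159.9]
tcp_rot: [0.061, 3.141, 0.005]
force: [-0.2, 7.3, 1.1]
gripper_width: 0.19
finger_force: 44.9
time: 5.58
eef_pos: [525.0, 163.3, 159.8]
tcp_rot: [0.061, 3.141, 0.004]
force: [-0.7, 5.0, -0.5]
gripper_width: 0.193
finger_force: 44.9
[517.39772676 -55.26612202 150.        ]
[515.64931952 -49.04642228 155.        ]
[524.99085285 163.29178143 159.78891055] [0.06070859 3.14077866 0.00444668] (np.float64(25.27540295696494), np.float64(224.94720721149986)) (np.float64(34.87411396279961), np.float64(219.69457141459708))
```

View pics/w4.png

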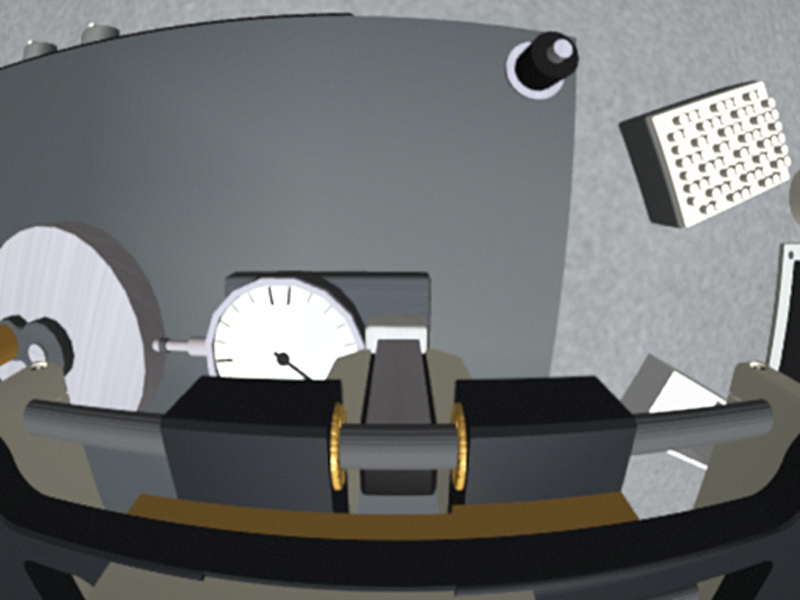

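Needle reads about 2.05 rad (pressed 6.8 mm), and the stand is aimed within about 1 mm of the shaft. I'll go 3 mm further, hold, then release and rise.

```bash
python3 -m inch '[[[10,0,-1.5,0,0,0,0],[10,0,-1.5,0,0,0,0],[10,0,0,0,0,0,0],[10,0,0,0,0,0,0],[10,0,0,0,0,0,0],[10,0,0,0,0,0,0],[19,0,0,0,0,0,0],[21,0,0,0,0,0,0],[24,0,0,0,0,0,0],[40,0,0,0,0,0,0]]]'
python3 -m inch '[[[50,0,0,0,0,0,0],[50,0,0,0,0,0,0],[50,0,0,0,0,0,0],[50,0,0,-15,0,0,0],[50,0,0,-30,0,0,0],[50,0,0,-30,0,0,0],[50,0,0,-30,0,0,0],[50,0,0,-20,0,0,0],[50,0,0,0,0,0,0]]]'
python3 - <<'E'
from h import *
w=cap('wrist','w5r.png');cv2.imwrite('pics/w5.png',cv2.resize(w['img'][:,:,::-1],(800,600),interpolation=cv2.INTER_CUBIC))
s=status.get_state();print(s['eef_pos'],s['tcp_rot'],s['gripper_width'])
E
```

```text
time: 6.47
eef_pos: [525.1, 158.2, 159.7]
tcp_rot: [0.061, 3.141, -0.001]
force: [-0.5, 0.5, -0.2]
gripper_width: 0.294
finger_force: 0.0
time: 7.22
eef_pos: [527.2, 158.8, 289.9]
tcp_rot: [0.062, 3.132, 0.001]
force: [0.3, 0.4, 0.3]
gripper_width: 0.539
finger_force: 0.0
[526.26700281 158.7133673  287.24970048] [6.20027261e-02 3.13547521e+00 6.87217230e-04] 0.5355989596662626
```

View pics/w5.png

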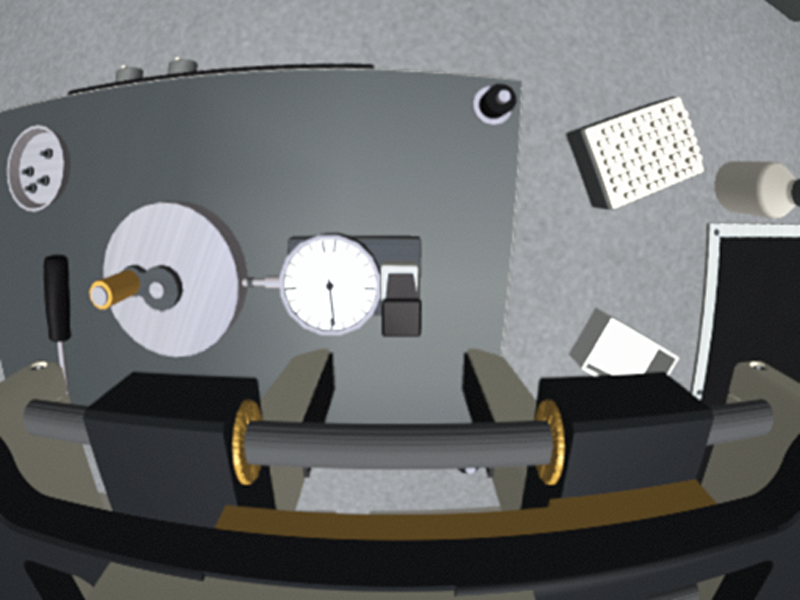

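Released: the needle points straight down (about 2.95 rad, 9.8 mm) and the tip is on the rim at (245,283). Hub at (157,289), pin top at (98,295). Next I locate shaft and pin.

```bash
cat > m.py <<'E'
from h import *
def brass(c,fish):
    h=cv2.cvtColor(c['img'],cv2.COLOR_RGB2HSV);m=cv2.inRange(h,(10,100,60),(28,255,255))
    return m
E
python3 - <<'E'
from h import *
w=cap('wrist');P=lambda x,y,z:onz(w,(x+.5)*.64-.5,(y+.5)*.64-.5,z,True)[:2]
print('pin',P(98.5,295,194),'hub',P(157,289,155),'tip',P(245,283,132),'dial',P(330.5,285,146))
# disc ellipse: gray-lilac mask
i=w['img'].astype(int);m=((i[:,:,2]-i[:,:,1]>5)&(i.min(2)>110)).astype(np.uint8)
n,l,s,c=cv2.connectedComponentsWithStats(m)
for k in range(1,n):
    if s[k,4]>500: print(s[k],c[k])
E
```

```text
pin [509.6550413  -42.25817981] hub [515.89991794 -16.48233699] tip [519.71215654  45.83360501] dial [521.21925484 112.15556398]
[   3   81   37   56 1112] [ 23.93705036 107.84352518]
[  65  131   87  100 5729] [111.38785128 179.6400768 ]
[160 152  84  65 778] [206.92159383 186.06041131]
```

```bash
python3 -m inch '[[[50,1,-20,0,0,0,0],[50,1,-30,0,0,0,0],[50,1,-35,0,0,0,0],[50,1,-35,0,0,0,0],[50,1,-35,0,0,0,0],[50,1,-25,0,0,0,0],[50,1,-12,5,0,0,0],[50,1,-8.5,20,0,0,0],[50,0,0,20,0,0,0],[50,0,0,0,0,0,0]]]' 20
python3 - <<'E'
from h import *
w=cap('wrist','w6r.png')
s=status.get_state();print(s['eef_pos'],s['tcp_rot'],'pred',proj(w,[510.5,-41.5,194],1))
o=w['img'][100:300,130:400][:,:,::-1]
cv2.imwrite('pics/w6.png',cv2.resize(o,None,fx=2.9,fy=2.9,interpolation=cv2.INTER_CUBIC))
E
```

```text
time: 8.15
eef_pos: [506.0, -40.5, 234.4]
tcp_rot: [-0.064, -3.132, -0.005]
force: [-0.3, 0.8, -0.1]
gripper_width: 0.539
finger_force: 0.0
[506.97199003 -40.38350747 236.55574664] [-0.06244481 -3.13439435 -0.00366679] pred (np.float64(254.2137682990636), np.float64(222.18686293441948))
```

View pics/w6.png

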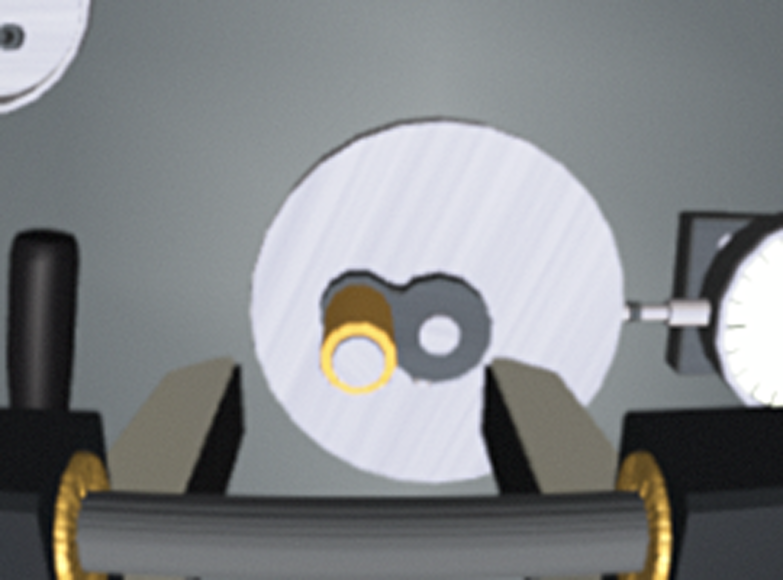

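Pin top at crop (359,357), hub screw at (438,335), disc outline x 250–624, y 118–483; tip touches the rim at (627,312).

```bash
python3 - <<'E'
from h import *
w=cap('wrist');P=lambda x,y,z:onz(w,130+(x+.5)/2.9-.5,100+(y+.5)/2.9-.5,z,True)[:2]
print('pin',P(359,357,194),'hub',P(438,335,155),P(438,335,150),status.get_state()['eef_pos'])
L,R,T,B=P(250,300,142),P(624,300,142),P(437,118,142),P(437,483,142);print('disc',(L+R)/2,(T+B)/2,np.linalg.norm(L-R),np.linalg.norm(T-B))
E
```

```text
pin [512.72135365 -41.99383076] hub [520.40120666 -18.29769601] [522.04192434 -17.88898142] [508.10112553 -40.4468113  238.28823097]
disc [513.17379799 -16.18416467] [516.88309348 -17.07600898] 120.98606810562023 122.36804490550622
```

```bash
python3 -m inch '[[[50,-1,0,15,0,0,0],[50,0,0,20,0,0,0],[50,0,0,20,0,0,0],[40,0,0,16,0,0,0],[32,0,0,8,0,0,0],[28,0,0,0,0,0,0],[24,0,0,0,0,0,0],[22,0,0,0,0,0,0],[15,0,0,0,0,0,0],[15,0,0,0,0,0,0]]]' 20
python3 -m inch '[[[15,0,0,0,0,0,0],[15,0,0,0,0,0,0]]]' 20
python3 - <<'E'
from h import *
w=cap('wrist');o=w['img'][80:310,110:410][:,:,::-1]
cv2.imwrite('pics/w7.png',cv2.resize(o,None,fx=2.6,fy=2.6,interpolation=cv2.INTER_CUBIC))
s=status.get_state();print(s['eef_pos'],s['tcp_rot'])
E
```

```text
time: 9.08
eef_pos: [511.0, -41.7, 162.0]
tcp_rot: [0.062, 3.138, -0.001]
force: [0.1, -0.3, 3.9]
gripper_width: 0.211
finger_force: 20.0
time: 9.25
eef_pos: [511.0, -41.7, 162.0]
tcp_rot: [0.062, 3.138, -0.001]
force: [0.5, -0.7, 7.2]
gripper_width: 0.208
finger_force: 20.0
[510.97190137 -41.67667076 161.96387608] [ 6.20908767e-02  3.13825223e+00 -1.21302658e-03]
```

View pics/w7.png

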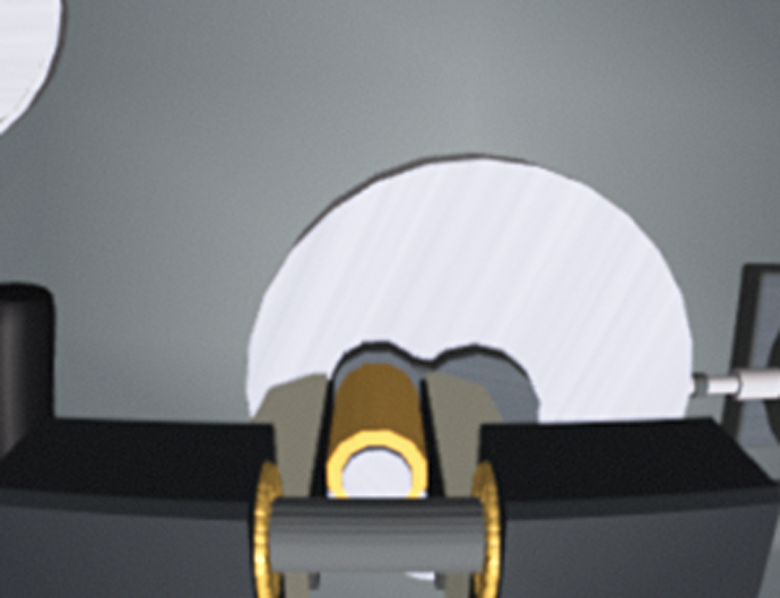

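The pin is firmly held. The picture allowance is now used up, so I'll read the needle by code from the scene, top and wrist cameras.

```bash
cat > n.py <<'E'
from h import *
from scipy.optimize import least_squares
D0=np.array([523.2,109.5])
U=np.array([-.0386,-.9993]);Lf=np.array([-U[1],U[0]])   # plunger direction, left
def read(c,fish):
    g=cv2.cvtColor(c['img'],cv2.COLOR_RGB2GRAY).astype(float)
    v,u=np.mgrid[0:g.shape[0]:.25,0:g.shape[1]:.25]
    cu,cv_=proj(c,[*D0,146],fish)
    k=(abs(u-cu)<35)&(abs(v-cv_)<35);u,v=u[k],v[k]
    if u.size==0:return None
    G=cv2.remap(g.astype(np.float32),u[:,None].astype(np.float32),v[:,None].astype(np.float32),cv2.INTER_CUBIC)[:,0]
    W=np.array([onz(c,a,b,146,fish)[:2] for a,b in zip(u,v)])
    br=(G>165)&(np.hypot(*(W-D0).T)<45)
    if br.sum()<50:return None
    (x,y),r=cv2.minEnclosingCircle(W[br].astype(np.float32));C=np.array([x,y])
    d=W-C;rr=np.hypot(*d.T);s=(rr>7)&(rr<24)
    med=np.median(G[rr<24]);wt=np.clip(med-15-G[s],0,None)
    f,l=d[s]@U,d[s]@Lf
    # needle 3 rad -> left; clockwise from above: reading = 3 - (angle ccw from left)
    a=np.arctan2(-f,l)  # ccw angle from left axis
    z=(wt*np.exp(1j*a)).sum();R=abs(z)/(wt.sum()+1e-9)
    return round(float((3-np.angle(z))%(2*np.pi)),2),round(float(R),2),C.round(1),round(float(r),1),round(float(med))
if __name__=='__main__':
    s=status.get_state();print(s['time'].__round__(2),s['eef_pos'].round(1),s['force'].round(1))
    for n in('scene','top'):print(n,read(cams.capture(n),False))
E
python3 n.py; python3 -c "
from n import *
print(read(cams.capture('wrist'),True))"
```

```text
9.3 [511.  -41.7 162. ] [ 0.3 -0.6  5.7]Traceback (most recent call last):
  File "n.py", line 25, in <module>
    for n in('scene','top'):print(n,read(cams.capture(n),False))
                                    ~~~~^^^^^^^^^^^^^^^^^^^^^^^
  File "n.py", line 11, in read
    G=cv2.remap(g.astype(np.float32),u[:,None].astype(np.float32),v[:,None].astype(np.float32),cv2.INTER_CUBIC)[:,0]
      ~~~~~~~~~^^^^^^^^^^^^^^^^^^^^^^^^^^^^^^^^^^^^^^^^^^^^^^^^^^^^^^^^^^^^^^^^^^^^^^^^^^^^^^^^^^^^^^^^^^^^^^^^
cv2.error: OpenCV(4.12.0) /io/opencv/modules/imgproc/src/imgwarp.cpp:1713: error: (-215:Assertion failed) dst.cols < SHRT_MAX && dst.rows < SHRT_MAX && src.cols < SHRT_MAX && src.rows < SHRT_MAX in function 'remap'

Traceback (most recent call last):
  File "n.py", line 11, in read
    G=cv2.remap(g.astype(np.float32),u[:,None].astype(np.float32),v[:,None].astype(np.float32),cv2.INTER_CUBIC)[:,0]
      ~~~~~~~~~^^^^^^^^^^^^^^^^^^^^^^^^^^^^^^^^^^^^^^^^^^^^^^^^^^^^^^^^^^^^^^^^^^^^^^^^^^^^^^^^^^^^^^^^^^^^^^^^
cv2.error: OpenCV(4.12.0) /io/opencv/modules/imgproc/src/imgwarp.cpp:1713: error: (-215:Assertion failed) dst.cols < SHRT_MAX && dst.rows < SHRT_MAX && src.cols < SHRT_MAX && src.rows < SHRT_MAX in function 'remap'
```

```bash
python3 - <<'E'
s=open('n.py').read()
i=s.index("    G=cv2.remap");j=s.index("\n",i)
s=s[:i]+"    G=map_coordinates(g,[v,u],order=3,mode='nearest')"+s[j:]
s=s.replace("from scipy.optimize import least_squares","from scipy.ndimage import map_coordinates")
open('n.py','w').write(s)
E
python3 n.py; python3 -c "
from n import *
w=cams.capture('wrist');print(proj(w,[*D0,146],True),read(w,True))"
```

```text
9.4 [511.  -41.7 162. ] [-0.3  0.2  6.8]
scene (2.06, 0.49, array([524.7, 106.4]), 41.0, 230)
top (3.24, 0.97, array([520.5, 114.2]), 39.7, 242)
(np.float64(449.93979428806665), np.float64(230.4014492475322)) (2.37, 0.74, array([523.9, 114.4]), 38.3, 255)
```

```bash
python3 - <<'E'
s=open('n.py').read()
i=s.index("    (x,y),r=");j=s.index("\n",i)
s=s[:i]+"    C=D0.copy()\n    for _ in range(6): C=W[(G>165)&(np.hypot(*(W-C).T)<36)].mean(0)\n    r=np.sqrt(((G>165)&(np.hypot(*(W-C).T)<36)).sum()/len(G))"+s[j:]
open('n.py','w').write(s)
import numpy as np
a=np.radians(-103.5+10*np.arange(37));p=25*np.c_[np.cos(a),np.sin(a)];d=np.diff(p,axis=0)
y=np.array([.0396,.9992]);x=np.array([-.9992,.0396])
for i,e in enumerate(d): print(-103.5+10*(i+1),(e@x).round(1),(e@y).round(1))
E
python3 n.py; python3 -c "
from h import *;print(status.get_state()['qpos'])"
```

```text
-93.5 -4.3 -0.5
-83.5 -4.3 0.3
-73.5 -4.2 1.0
-63.5 -4.0 1.8
-53.5 -3.6 2.4
-43.5 -3.1 3.0
-33.5 -2.6 3.5
-23.5 -1.9 3.9
-13.5 -1.2 4.2
-3.5 -0.5 4.3
6.5 0.3 4.3
16.5 1.0 4.2
26.5 1.8 4.0
36.5 2.4 3.6
46.5 3.0 3.1
56.5 3.5 2.6
66.5 3.9 1.9
76.5 4.2 1.2
86.5 4.3 0.5
96.5 4.3 -0.3
106.5 4.2 -1.0
116.5 4.0 -1.8
126.5 3.6 -2.4
136.5 3.1 -3.0
146.5 2.6 -3.5
156.5 1.9 -3.9
166.5 1.2 -4.2
176.5 0.5 -4.3
186.5 -0.3 -4.3
196.5 -1.0 -4.2
206.5 -1.8 -4.0
216.5 -2.4 -3.6
226.5 -3.0 -3.1
236.5 -3.5 -2.6
246.5 -3.9 -1.9
256.5 -4.2 -1.2
9.55 [511.  -41.7 162. ] [-0.4 -0.2  7.2]
scene (2.93, 0.96, array([524. , 113.9]), 0.2, 230)
top (2.95, 1.0, array([523.1, 110.8]), 0.3, 242)
[-2.99251751e-01  2.37012778e-01  1.70972107e+00  3.84125396e-05
  1.19206859e+00 -1.83044988e+00]
```

Both cameras now read 2.94 rad, matching what I saw. Turning slowly by the pin.

```bash
python3 -m inch '[[[15,-2,-0.2,-0.5,0,0,0],[15,-2.3,-0.3,-0.5,0,0,0],[15,-4.3,0.3,0,0,0,0],[15,-4.2,1.0,0,0,0,0],[15,0,0,0,0,0,0]]]'; python3 n.py
python3 -m inch '[[[15,-4.0,1.8,0,0,0,0],[15,-3.6,2.4,0,0,0,0],[15,-3.1,3.0,0,0,0,0],[15,0,0,0,0,0,0]]]'; python3 n.py
```

```text
time: 10.07
eef_pos: [523.4, -41.9, 162.1]
tcp_rot: [0.062, 3.14, -0.002]
force: [0.3, -4.2, 2.2]
gripper_width: 0.211
finger_force: 20.0
10.07 [523.4 -41.9 162.1] [ 0.3 -4.2  2.2]
scene (2.34, 0.78, array([524.3, 113.9]), 0.2, 230)
top (2.44, 0.99, array([523.2, 110.8]), 0.3, 242)
time: 10.5
eef_pos: [535.5, -35.1, 162.1]
tcp_rot: [0.063, 3.138, -0.002]
force: [2.9, -6.2, -0.5]
gripper_width: 0.209
finger_force: 20.0
10.5 [535.5 -35.1 162.1] [ 2.9 -6.2 -0.5]
scene (1.8, 0.84, array([524.3, 114. ]), 0.2, 231)
top (1.98, 0.93, array([523.6, 114.1]), 0.3, 242)
```

```bash
python3 -m inch '[[[15,-2.6,3.5,0,0,0,0],[15,-1.9,3.9,0,0,0,0],[15,-1.2,4.2,0,0,0,0],[15,0,0,0,0,0,0]]]'; python3 n.py
python3 -m inch '[[[15,-0.5,4.3,0,0,0,0],[15,0.3,4.3,0,0,0,0],[15,1.0,4.2,0,0,0,0],[15,0,0,0,0,0,0]]]'; python3 n.py
```

```text
time: 10.93
eef_pos: [542.1, -23.0, 162.1]
tcp_rot: [0.063, 3.136, -0.0]
force: [6.2, -2.3, -1.8]
gripper_width: 0.214
finger_force: 20.0
10.93 [542.1 -23.  162.1] [ 6.2 -2.3 -1.8]
scene (1.34, 0.87, array([524.3, 114. ]), 0.2, 230)
top (4.76, 0.24, array([525.1, 121.3]), 0.2, 241)
time: 11.37
eef_pos: [541.3, -9.4, 162.1]
tcp_rot: [0.062, 3.137, 0.002]
force: [4.9, 1.6, -0.5]
gripper_width: 0.212
finger_force: 20.0
11.37 [541.3  -9.4 162.1] [ 4.9  1.6 -0.5]
scene (1.31, 0.9, array([524.4, 113.9]), 0.2, 231)
top (3.85, 0.04, array([526.8, 129.6]), 0.2, 223)
```

```bash
python3 -m inch '[[[15,1.8,4.0,0,0,0,0],[15,2.4,3.6,0,0,0,0],[15,3.0,3.1,0,0,0,0],[15,0,0,0,0,0,0]]]'; python3 n.py
python3 -m inch '[[[15,3.5,2.6,0,0,0,0],[15,3.9,1.9,0,0,0,0],[15,4.2,1.2,0,0,0,0],[15,0,0,0,0,0,0]]]'; python3 n.py
```

```text
time: 11.8
eef_pos: [533.4, 1.9, 162.1]
tcp_rot: [0.062, 3.139, 0.002]
force: [2.4, 1.5, 2.1]
gripper_width: 0.213
finger_force: 20.0
11.8 [533.4   1.9 162.1] [2.4 1.5 2.1]
scene (1.59, 0.87, array([524.3, 113.9]), 0.2, 230)
top (1.78, 0.32, array([526.9, 137.3]), 0.1, 173)
time: 12.23
eef_pos: [521.2, 7.1, 162.0]
tcp_rot: [0.062, 3.141, -0.0]
force: [1.7, 0.2, 4.4]
gripper_width: 0.211
finger_force: 20.0
12.23 [521.2   7.1 162. ] [1.7 0.2 4.4]
scene (2.04, 0.72, array([524.3, 113.9]), 0.2, 230)
top (1.74, 0.47, array([526.6, 139.8]), 0.1, 152)
```

```bash
python3 -m inch '[[[15,4.3,0.5,0,0,0,0],[15,4.3,-0.3,0,0,0,0],[15,4.2,-1.0,0,0,0,0],[15,0,0,0,0,0,0]]]'; python3 n.py
python3 -m inch '[[[15,4.0,-1.8,0,0,0,0],[15,3.6,-2.4,0,0,0,0],[15,3.1,-3.0,0,0,0,0],[15,0,0,0,0,0,0]]]'; python3 n.py
```

```text
time: 12.67
eef_pos: [508.8, 5.8, 162.0]
tcp_rot: [0.062, 3.14, -0.003]
force: [2.3, -3.1, 3.7]
gripper_width: 0.211
finger_force: 20.0
12.67 [508.8   5.8 162. ] [ 2.3 -3.1  3.7]
scene (2.65, 0.89, array([524.2, 113.9]), 0.2, 230)
top (1.78, 0.24, array([526.8, 136.3]), 0.2, 181)
time: 13.1
eef_pos: [498.9, -1.0, 162.0]
tcp_rot: [0.062, 3.138, -0.002]
force: [5.0, -3.6, 2.9]
gripper_width: 0.211
finger_force: 20.0
13.1 [498.9  -1.  162. ] [ 5.  -3.6  2.9]
scene (3.18, 0.93, array([524.3, 114. ]), 0.2, 230)
top (4.36, 0.03, array([526.1, 128. ]), 0.2, 238)
```

```bash
python3 -m inch '[[[15,2.6,-3.5,0,0,0,0],[15,1.9,-3.9,0,0,0,0],[15,1.2,-4.2,0,0,0,0],[15,0,0,0,0,0,0]]]'; python3 n.py
python3 -m inch '[[[15,0.5,-4.3,0,0,0,0],[15,-0.3,-4.3,0,0,0,0],[15,-1.0,-4.2,0,0,0,0],[15,0,0,0,0,0,0]]]'; python3 n.py
```

```text
time: 13.53
eef_pos: [493.3, -11.8, 162.0]
tcp_rot: [0.062, 3.137, -0.0]
force: [6.6, -1.4, 0.9]
gripper_width: 0.21
finger_force: 20.0
13.53 [493.3 -11.8 162. ] [ 6.6 -1.4  0.9]
scene (3.57, 0.9, array([524.2, 114. ]), 0.2, 230)
top (4.5, 0.46, array([524.8, 119.3]), 0.2, 241)
time: 13.97
eef_pos: [493.4, -23.8, 162.0]
tcp_rot: [0.062, 3.138, 0.002]
force: [5.9, 2.1, 2.2]
gripper_width: 0.208
finger_force: 20.0
13.97 [493.4 -23.8 162. ] [5.9 2.1 2.2]
scene (3.62, 0.92, array([524.2, 114. ]), 0.2, 230)
top (3.66, 0.99, array([523.4, 112.2]), 0.3, 242)
```

```bash
python3 -m inch '[[[15,-1.8,-4.0,0,0,0,0],[15,-2.4,-3.6,0,0,0,0],[15,-3.0,-3.1,0,0,0,0],[15,0,0,0,0,0,0]]]'; python3 n.py
python3 -m inch '[[[15,-3.5,-2.6,0,0,0,0],[15,-3.9,-1.9,0,0,0,0],[15,-4.2,-1.2,0,0,0,0],[15,0,0,0,0,0,0]]]'; python3 n.py
```

```text
time: 14.4
eef_pos: [499.1, -34.3, 162.0]
tcp_rot: [0.062, 3.141, 0.003]
force: [2.3, 1.7, 6.4]
gripper_width: 0.212
finger_force: 20.0
14.4 [499.1 -34.3 162. ] [2.3 1.7 6.4]
scene (3.45, 0.91, array([524.1, 114.1]), 0.2, 230)
top (3.37, 1.0, array([523.2, 110.8]), 0.3, 242)
time: 14.83
eef_pos: [509.7, -41.2, 161.9]
tcp_rot: [-0.062, -3.14, -0.0]
force: [-1.0, -1.3, 6.9]
gripper_width: 0.213
finger_force: 20.0
14.83 [509.7 -41.2 161.9] [-1.  -1.3  6.9]
scene (3.03, 0.91, array([524.2, 114. ]), 0.2, 230)
top (2.95, 1.0, array([523.1, 110.8]), 0.3, 242)
```

```bash
python3 - <<'E'
import numpy as np
X=np.array([[523.4,-41.9],[535.5,-35.1],[542.1,-23],[541.3,-9.4],[533.4,1.9],[521.2,7.1],[508.8,5.8],[498.9,-1],[493.3,-11.8],[493.4,-23.8],[499.1,-34.3],[509.7,-41.2]])
r=np.array([2.34,1.8,1.34,1.31,1.59,2.04,2.65,3.18,3.57,3.62,3.45,3.03])
c=np.linalg.lstsq(np.c_[2*X,np.ones(12)],(X**2).sum(1),rcond=None)[0];print(c[:2],np.sqrt(c[2]+c[:2]@c[:2]))
d=X-c[:2];a=np.arctan2(d[:,1],d[:,0]);A=np.c_[np.ones(12),np.cos(a),np.sin(a)]
k=np.linalg.lstsq(A,r,rcond=None)[0];print(k,np.hypot(k[1],k[2]),np.degrees(np.arctan2(k[2],k[1])),(r-A@k).round(2),np.degrees(a).round(1))
E
```

```text
[517.65982992 -17.56636295] 25.00353645574259
[ 2.45046204 -1.16036754 -0.20751644] 1.1787772861503902 -169.8605930768634 [-0.05  0.03 -0.02  0.02  0.03 -0.04 -0.02 -0.    0.04 -0.01 -0.    0.01] [ -76.7  -44.5  -12.5   19.1   51.    81.8  110.8  138.6  166.7 -165.6
 -138.  -108.6]
```

The fit is clean (radius 25.00 mm, residuals ≤0.05 rad), with the high spot under the plunger at pin angle −170°. Turning back there.

```bash
python3 -m inch '[[[15,4.2,1.2,0,0,0,0],[15,3.9,1.9,0,0,0,0],[15,3.5,2.6,0,0,0,0],[15,3.0,3.1,0,0,0,0],[15,2.4,3.6,0,0,0,0],[15,1.8,4.0,0,0,0,0],[15,1.0,4.2,0,0,0,0],[15,0,0,0,0,0,0],[15,0,0,0,0,0,0]]]'; python3 n.py; python3 -c "
from h import *
d=status.get_state()['eef_pos'][:2]-[517.66,-17.57];print(np.degrees(np.arctan2(d[1],d[0])))"
```

```text
time: 15.68
eef_pos: [492.7, -19.5, 162.0]
tcp_rot: [0.062, 3.137, 0.002]
force: [6.1, 1.0, 1.8]
gripper_width: 0.206
finger_force: 20.0
15.68 [492.7 -19.5 162. ] [6.1 1.  1.8]
scene (3.62, 0.91, array([524.3, 114. ]), 0.2, 230)
top (3.87, 0.95, array([523.7, 114.5]), 0.3, 242)
-175.71373867710247
```

```bash
python3 -m inch '[[[15,-1,-1.5,0,0,0,0],[15,0,-0.5,0,0,0,0],[15,0,0,0,0,0,0],[20,0,0,0,0,0,0],[22,0,0,0,0,0,0],[26,0,0,0,0,0,0],[40,0,0,0,0,0,0],[40,0,0,0,0,0,0],[40,0,0,0,0,0,0]]]' 5
python3 -m inch '[[[40,0,0,-10,0,0,0],[40,0,0,-20,0,0,0],[40,0,0,-30,0,0,0],[40,0,0,-30,0,0,0],[40,0,-15,-20,0,0,0],[40,0,-30,0,0,0,0],[40,0,-30,0,0,0,0],[40,0,-30,0,0,0,0],[40,0,-15,0,0,0,0],[40,0,0,0,0,0,0]]]'
python3 n.py; python3 - <<'E'
from h import *
w=cams.capture('wrist');from n import read
print('wrist',read(w,True))
c=cams.capture('scene')
h=cv2.cvtColor(c['img'],cv2.COLOR_RGB2HSV);m=cv2.inRange(h,(10,100,90),(28,255,255));N,l,s,ce=cv2.connectedComponentsWithStats(m)
for k in range(1,N):
    q=onz(c,*ce[k],174)
    if s[k,4]>10 and abs(q[1])<80 and abs(q[0]-510)<80: print('pin',q,np.degrees(np.arctan2(q[1]+15,q[0]-517.7)))
E
```

```text
time: 16.53
eef_pos: [491.5, -22.1, 161.2]
tcp_rot: [-0.062, -3.14, -0.0]
force: [0.5, -0.3, -0.2]
gripper_width: 0.416
finger_force: 0.0
time: 17.37
eef_pos: [487.1, -145.1, 272.2]
tcp_rot: [0.067, 3.141, -0.002]
force: [-0.7, -0.1, -0.2]
gripper_width: 0.431
finger_force: 0.0
17.37 [ 487.1 -145.1  272.2] [-0.7 -0.1 -0.2]
scene (3.62, 0.9, array([524.3, 114. ]), 0.2, 229)
top (3.56, 1.0, array([523.1, 110.8]), 0.3, 241)
wrist (3.37, 0.98, array([522.6, 108.9]), 0.6, 254)
pin [496.37393484 -16.87893213 174.        ] -174.9649588931754
```

```bash
python3 -m inch '[[[40,0,0,0,0,0,0],[40,0,0,0,0,0,0],[40,0,0,0,0,0,0],[40,0,0,0,0,0,0]]]'; python3 -c "
from bench import arm
print(arm.close_job())"
```

```text
time: 17.9
eef_pos: [487.3, -141.3, 271.8]
tcp_rot: [0.06, 3.141, -0.0]
force: [-0.4, -0.1, -0.2]
gripper_width: 0.433
finger_force: 0.0
the job is handed in; nothing more can be done
None
```

The job is handed in, with no verdict returned: after a full turn the disc's high spot is back under the plunger (needle about 3.6 rad, roughly 12 mm pressed), the stand aimed within about 1 mm of the shaft when set, the drive at rest and the robot clear.

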